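# Free the press's ratchet pawl and press the hub home in its ring gear

### The job

Press the red thumb tab of the press's pawl right down so that its hook comes out of the ratchet teeth, then push the lever with the black grip down until the brass hub's flange sits flat on the ring gear. Finish with the lever still held down there, so that I can tack the hub. It is all pressing and pushing with the fingertips: never force the lever against the pawl, pick nothing up, and leave the loose parts round the press where they lie.

Things in the scene. Friction and masses are not known exactly. Their poses are not given: they have to be found in the camera images.
- press: Blue-grey cast bench press bolted to the table, base 190 x 114 mm, head top 178 mm up. Origin on the table under the base; z up, its x points from the front (where the lever sticks out) to the column at the back, y to the side with the toothed wheel and pawl. Turned about 1 rad on the table. Ram and ring gear stand 20 mm in front of the origin; ram top is 210 mm up.
- pawl_tab (a point): Middle of the top face of the red thumb tab of the hook pawl, tab 26 x 22 mm, on the wheel side of the press at the back, about 200 mm above the table. The pawl's pivot lies 43 mm forward of the tab (towards the press front) and 18 mm lower. Pressing the tab down about 23 mm lifts the hook at the other end out of the teeth.
- pawl (a joint): Pawl angle, rad: 0 = hook in the teeth of the ratchet wheel (the lever cannot go down), clear of the teeth above 0.2, 0.5 = tab pressed down to its stop. The pivot is stiff: about 3 N on the tab turns it, and it stays where it is left.
- grip_top (a point): Middle of the top face of the black rubber grip at the end of the lever: grip 110 mm along the lever, 25 mm wide, 22 mm thick. The point lies 0.20 m from the lever's shaft along the lever and 11 mm square above the lever's middle line. This face is pushed on.
- lever: The lever with its ratchet wheel. Origin on the axis of its shaft, 148 mm above the table, in the middle plane of the press; the lever itself runs 52 mm to the press's -y side. The shaft is level, parallel to the press's y; the grip turns about it in an upright plane along the press's x. At lever angle 0 its axes are those of the press.
- lever_angle (a joint): Lever angle, rad, growing as it is pushed down: at 0 it points 0.60 rad above level, at 0.60 it is level. With the pawl in, it stops after at most 0.07. It has a return spring: 2 to 10 N on the grip moves it, and if let go it rises again. The ram goes down 22 mm per rad; hub seated at about 0.82, grip's top then about 115 mm above the table.
- hub (a joint): How far the brass hub's flange stands proud of the ring gear below it, m: 8 to 14 mm at the start, 0 = flange flat on the gear. Tight fit (40 N); the ram presses on the hub's boss. It cannot go below 0, so the lever meets a firm stop there.
- hub_flange (a point): Middle of the top of the brass hub's 75 mm flange, 6 mm thick; it sits 72 mm above the table once seated on the ring gear.
- marker: Bystander, to be left alone: white paint marker with yellow cap, 122 mm long, lying. Origin under its middle.
- pin: Bystander, to be left alone: turned brown steel stub pin, 25 mm thick, 36 mm long, lying. Origin under its middle.
- link_arm: Bystander, to be left alone: dark forged link arm, 34 x 121 x 38 mm, lying. Origin under its middle.
- housing: Bystander, to be left alone: cast flanged housing lying on its side, 69 x 122 x 78 mm. Origin under its middle.
- cap: Bystander, to be left alone: brown stepped steel cap standing on its flange, 64 mm wide, 55 mm tall. Origin under its middle.
- bush: Bystander, to be left alone: thick dark steel bush, 38 mm thick, 58 mm long, lying. Origin under its middle.

How it is judged:
By the outcome, as a careful person would: the job done as asked, in the order asked, and still so for the second after the job is handed in, while the arm keeps its last pose, push and grip.
It also fails if it takes over 42 s, if anything falls off the work surface, if the arm or the gripper's body presses on something with over 40 N, if the wrist force passes 120 N, or if a joint passes its speed limit or range.

### The arm

A 6-joint arm with a two-finger parallel gripper is mounted at the origin on a cart in front of the work surface, level with it; the furniture and walls round the work are solid. World frame = base frame: x ahead of the robot, y to its left, z up, the work surface at z = 0. Lengths are in mm, angles in rad, forces in N, time in s.
With the tool pointing down it reaches from about 350 to 775 mm from the base axis. Payload 7.3 kg.
Tool frame: the origin (TCP) lies at the very end of the fingers, on their centre line; the grasp point (between the pads) lies 19 mm behind it; z points along the fingers, y is the line along which they close (so a half turn about z gives the same grasp; the last joint's range is limited). The gripper opens to 92 mm and grips with 3 to 60 N. Pads are 19 mm wide; open, the fingers measure 130 mm over their backs; the gripper's body (75 mm by 190 mm) begins 47 mm behind the grasp point.
Start: joints at [-1.413, 0.342, 1.524, -0, 1.275, -0.146], TCP at [157.076, -500.974, 194.141] pointing down, gripper open.
Joint ranges: [-2.53, 2.53], [-0.77, 2.02], [0.04, 2.7], [-1, 4.14], [0.28, 2.66], [-3.11, 3.11]. Speed limits (rad/s): [2.57, 2.57, 3.14, 3.14, 3.14, 3.14].

### API

Orientations are given as [roll, pitch, yaw] about the fixed x, y, z axes, in that order (R = Rz(yaw) Ry(pitch) Rx(roll)).
In Python, from plant import * gives the robot as it stands.
- The arm moves only by the tool arm_command, never from a script. Its arguments are lists of equal length, an entry for each row: "gripper": the finger opening in mm, from 0 to 91.8; "dp": the shift along the tool's x, y, z in units of 25 mm (1.0 is 25 mm), a list of three; "twist": the turn about the tool's z in units of 5 degrees (1.0 is 5 degrees). A call has exactly 5 rows; each row shifts and turns the commanded pose from where the row before left it, along the tool's axes as they then stand; what a row does not reach is not made up. A row lasts 1/8 s, in which the tool goes at most 62.5 mm and 10.7 degrees, less where a joint would pass 70% of its speed; a pose out of reach is approached as far as the arm can. A call is refused whole if a number of a shift passes 1 or a number of a turn 1, either way. A call with a gripper value outside its range is refused whole. The fingers move at their own pace and stop on an object; the grip force is fixed at half the most. Time passes only in rows, so rows that do not move let the fingers close, or fill a call up. It gives the time, the measured TCP pose, the force, the opening and the grip force at its end, in the units of the state.
- get_obs(): the state, without advancing time (a new reading comes with each control period).
- capture(name): name is "scene" or "top" or "wrist"; returns the picture (400x640x3 uint8, red, green, blue); there is no depth.
- get_calibration(name): a dict with "mtx" (3x3 intrinsics, pixels), "position" and "attitude" of the camera in the world; the wrist camera has in their place "mount" (4x4, takes a point from camera to tool coordinates, whose origin is the TCP and whose axes are the flange's). Camera axes: x right, y down, z forward; pixel columns grow to the right and rows downward; lengths in mm; the calibration is good to about 2 mm. A picture is of the moment at which its call begins: read the wrist's pose just before it. get_calibration takes no time and is no camera call.
- close_job(): hands the job in; it is judged then, once.
The state is a dict: "time": time; "joint_positions": joint angles; "dq": joint speeds; "tau": joint torques, N m; "tool_pos": TCP position; "tcp_rot": TCP orientation; "contact_force": force on the tool from outside, world axes, zero at the start; "moment": the same for the moment, N m; "grip_width": finger opening in mm; "finger_force": force on a finger pad.
Only numpy, scipy, OpenCV 4.12 (cv2) and the standard library are available. Lean on these libraries where they do the work, as an engineer would, in place of code of your own. Each camera call takes 0.05 s, during which the arm holds its last target. There are 200 camera calls.

## Working session

There is one attempt and no reset: what is moved stays moved. The work goes in short steps, Python scripts to look and compute and a tool call to move; the robot and the scene stay as the last step left them, time stands still between calls to the robot, and variables do not carry over. Pictures are saved under pics/ and viewed, at most 10 in all, crops included, and the job is handed in when it is done.

Besides the shell and the picture viewer there is one more tool, called by a JSON object that holds its "op" and its "data". arm_command: Moves the arm, as the interface text tells. Its arguments: {"type":"object","properties":{"gripper":{"type":"array"},"dp":{"type":"array"},"twist":{"type":"array"}},"required":["gripper","dp","twist"]}

```bash
mkdir -p pics; python3 - <<'E'
from plant import *
import cv2,json
o=get_obs();print(o)
for n in("scene","top"):
    cv2.imwrite(f"pics/{n}0.png",capture(n)[:,:,::-1]);print(get_calibration(n))
print(get_calibration("wrist"))
E
```

```text
{'time': 0.0, 'joint_positions': array([-1.41301595e+00,  3.42729099e-01,  1.52503761e+00, -2.71353121e-05,
        1.27538882e+00, -1.46018750e-01]), 'dq': array([-0.00138486, -0.00180834, -0.00081786,  0.00067833, -0.00066963,
       -0.00140332]), 'tau': array([-1.87609367e-03, -4.31251359e+01, -2.44214541e+01,  7.15456414e-02,
        5.61223039e-02, -1.36516101e-04]), 'tool_pos': array([ 156.98152526, -500.49265605,  193.43450783]), 'tcp_rot': array([-3.14004264e+00, -2.01727295e-04,  3.03806888e-01]), 'contact_force': array([ 0.76692413, -0.78497693,  0.36406081]), 'moment': array([-0.00602973, -0.01583289,  0.01905261]), 'finger_force': 0.0, 'grip_width': 92.03716075218665}
{'mtx': array([[397.13781042,   0.        , 323.34752017],
       [  0.        , 397.13781042, 201.5937355 ],
       [  0.        ,   0.        ,   1.        ]]), 'position': array([178.9188546 , 294.17022155, 680.98598048]), 'attitude': array([-2.18956132,  0.01957572, -2.60922373])}
{'mtx': array([[388.64487729,   0.        , 323.78173847],
       [  0.        , 388.64487729, 206.98193676],
       [  0.        ,   0.        ,   1.        ]]), 'position': array([ 396.25596924, -276.45166145, 1131.1484662 ]), 'attitude': array([-3.01153725, -0.01517301, -1.59399015])}
{'mtx': array([[336.37102625,   0.        , 324.14830584],
       [  0.        , 336.37102625, 201.52986093],
       [  0.        ,   0.        ,   1.        ]]), 'mount': array([[ 3.45032324e-04, -9.68185705e-01, -2.50232535e-01,
         6.81255268e+01],
       [ 9.99999337e-01,  6.08907888e-04, -9.77106426e-04,
        -2.54654494e-01],
       [ 1.09838904e-03, -2.50232032e-01,  9.68185273e-01,
        -1.90971191e+02],
       [ 0.00000000e+00,  0.00000000e+00,  0.00000000e+00,
         1.00000000e+00]])}
```

View pics/scene0.png

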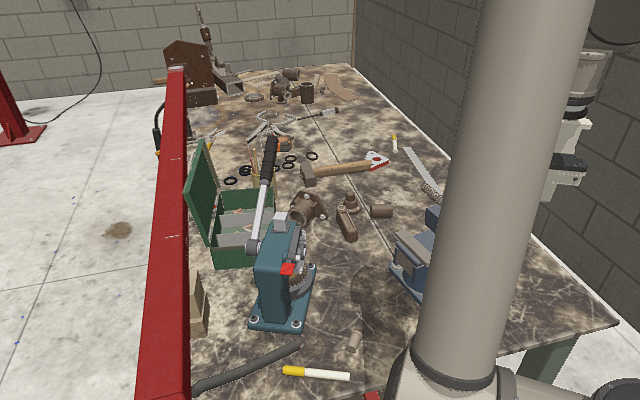

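View pics/top0.png

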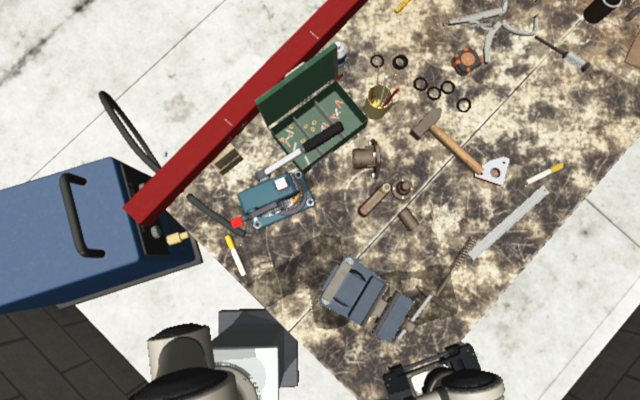

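The scene view shows the press near (280,275), with the red tab at about (287,269) and the grip near (268,158). In the top view the tab is at about (236,222) and the grip near (326,137), with the lever running over the green box. I'll enlarge both.

```bash
cat > h.py <<'E'
import numpy as np,cv2
from scipy.spatial.transform import Rotation as R
from plant import *
def P(n,X,cal=None):
    c=cal or get_calibration(n);Rm=R.from_euler('xyz',c['attitude']).as_matrix()
    q=(np.atleast_2d(X)-c['position'])@Rm;p=q@c['mtx'].T
    return p[:,:2]/p[:,2:]
def ray(n,u):
    c=get_calibration(n);Rm=R.from_euler('xyz',c['attitude']).as_matrix()
    return c['position'],Rm@np.linalg.solve(c['mtx'],[u[0],u[1],1])
def atz(n,u,z):
    p,d=ray(n,u);return p+d*(z-p[2])/d[2]
def tri(ua,ub):
    p,d=ray('scene',ua);q,e=ray('top',ub)
    s=np.linalg.lstsq(np.c_[d,-e],q-p,rcond=None)[0];a=p+s[0]*d;b=q+s[1]*e
    return (a+b)/2,np.linalg.norm(a-b)
E
python3 - <<'E'
from h import *
a=cv2.imread('pics/scene0.png')[125:345,220:340];b=cv2.imread('pics/top0.png')[110:250,200:370]
a=cv2.resize(a,None,fx=2.7,fy=2.7,interpolation=cv2.INTER_CUBIC)
b=cv2.resize(b,None,fx=2.7,fy=2.7,interpolation=cv2.INTER_CUBIC)
c=np.zeros((max(len(a),len(b)),a.shape[1]+b.shape[1],3),np.uint8);c[:len(a),:a.shape[1]]=a;c[:len(b),a.shape[1]:]=b
print(c.shape);cv2.imwrite('pics/crop.png',c)
for n,box in(('scene',(220,340,125,345)),('top',(200,370,110,250))):
    im=cv2.imread(f'pics/{n}0.png').astype(int);m=(im[...,2]>150)&(im[...,1]<80)&(im[...,0]<80)
    k=np.zeros_like(m);k[box[2]:box[3],box[0]:box[1]]=1
    if n=='top':k[:200]=0
    ys,xs=np.nonzero(m&k);print(n,xs.mean(),ys.mean(),xs.min(),xs.max(),ys.min(),ys.max(),len(xs))
print(atz('top',(236,222),200),tri((287,268),(236,222)))
E
```

```text
(594, 783, 3)
scene 286.7931034482759 267.5448275862069 272 294 134 274 145
top 236.23469387755102 222.0 230 242 217 227 98
[485.87658008 -82.24254277 200.        ] (array([484.61801394, -83.41476861, 202.93698073]), np.float64(2.212175010507366))
```

View pics/crop.png

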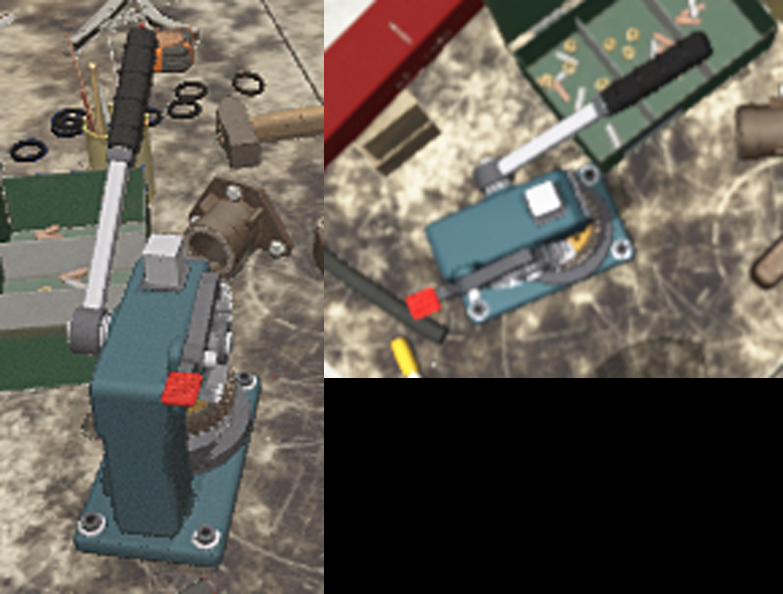

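The crop shows the press clearly: lever pivot at lower left, grip running away to the upper right over the box, red tab at the press's rear, and ram top (white square) in between. Now I'll triangulate.

```bash
python3 - <<'E'
from h import *
S=lambda x,y:(220+x/2.7,125+y/2.7)
T=lambda x,y:(200+(x-324)/2.7,110+y/2.7)
for n,a,b in(('tab',(183,384),(424,303)),('gripnear',(121,155),(605,103)),('gripfar',(143,32),(703,42)),('piv',(86,330),(491,172)),('ramtop',(166,243),(543,194)),('bolt',(207,537),(478,310)),('bolt2',(245,381),(622,247))):
    print(n,*tri(S(*a),T(*b)))
print(atz('top',T(543,194),210))
for b in((590,175),(622,247),(478,310)):print(atz('top',T(*b),18))
# fit press pose: x,y,yaw,lever angle
from scipy.optimize import least_squares
def pts(p):
    x,y,th,q=p;c,s=np.cos(th),np.sin(th);Rz=np.array([[c,-s,0],[s,c,0],[0,0,1]])
    e=0.6-q;L=lambda d,h:[-d*np.cos(e)+ -h*np.sin(e)*-1*-1*-1,-52,148+d*np.sin(e)+h*np.cos(e)]
    loc=np.array([[-20,0,210],L(.145e3,0),L(.255e3,0)])
    return loc@Rz.T+[x,y,0]
sc=[S(166,243),S(121,155),S(143,30)];to=[T(543,194),T(605,103),T(705,40)]
f=lambda p:np.r_[(P('scene',pts(p))-sc).ravel(),(P('top',pts(p))-to).ravel()]
for th in(-2,-1,1,2):
    r=least_squares(f,[560,-130,th,0]);print(r.x,r.cost)
print(pts(r.x))
E
```

```text
tab [484.28922302 -85.72594117 202.86166727] 1.643621073162871
gripnear [ 655.5627206  -249.81625309  227.85602685] 2.8066609758233643
gripfar [ 688.53975692 -333.82419703  290.0911643 ] 2.1749975952670746
piv [ 612.54493246 -138.01340993  150.58651076] 2.5262642325700644
ramtop [ 576.77143168 -193.53612077  208.06806082] 7.09691102509913
bolt [ 492.48935279 -105.83352237   24.19806341] 2.1408917560214156
bolt2 [ 556.16159187 -259.15859391   21.26003596] 3.6659213395375643
[ 579.55714942 -191.94068977  210.        ]
[ 637.62226804 -225.21053719   18.        ]
[ 558.30002561 -258.29599248   18.        ]
[ 493.99144298 -104.37166284   18.        ]
[ 5.61091612e+02 -1.66897049e+02 -4.29397504e+00  3.97069996e-03] 26.555802608561073
[ 578.10699798 -172.50869976   -0.63176384   -1.94085011] 544.4478206425721
[ 5.61091611e+02 -1.66897049e+02  1.98921031e+00  3.97079946e-03] 26.55580260845938
[ 5.61091608e+02 -1.66897052e+02  1.98921041e+00  3.97104284e-03] 26.555802608456286
[[ 569.21784504 -185.17174118  210.        ]
 [ 657.36234619 -255.41499874  229.39728511]
 [ 694.35007086 -338.59484696  291.14694967]]
```

Every point agrees with the sizes given:
- **Tab:** (484, -86, 203).
- **Lever:** the shaft-end knob is at about (612, -138, 150). From it, the grip's middle is 197 mm out at 0.58 rad above level.
- **Press yaw:** about 1.95 rad.

My plan is to align the tool's x with the press's x (yaw 1.955, a turn of about 94.6°). I'll raise, close the fingers and turn first.

{"op": "arm_command", "data": {"gripper": [0,0,0,0,0], "dp": [[0,0,-1],[0,0,-1],[0,0,-1],[0,0,-0.2],[0,0,0]], "twist": [-1,-1,-1,-1,-1]}}

```text
time: 0.72
tool_pos: [157.1, -501.0, 274.4]
tcp_rot: [3.141, 0.0, 0.743]
contact_force: [-0.6, 0.4, -0.3]
grip_width: 46.3
finger_force: 0.0
```

{"op": "arm_command", "data": {"gripper": [0,0,0,0,0], "dp": [[0,0,0],[0,0,0],[0,0,0],[0,0,0],[0,0,0]], "twist": [-1,-1,-1,-1,-1]}}

```text
time: 1.35
tool_pos: [157.0, -500.7, 273.7]
tcp_rot: [-3.141, -0.001, 1.179]
contact_force: [-0.2, -1.2, -0.6]
grip_width: 1.0
finger_force: 0.0
```

{"op": "arm_command", "data": {"gripper": [0,0,0,0,0], "dp": [[0,0,0],[0,0,0],[0,0,0],[0,0,0],[0,0,0]], "twist": [-1,-1,-1,-1,-1]}}

```text
time: 1.98
tool_pos: [157.0, -500.7, 273.7]
tcp_rot: [-3.141, -0.001, 1.616]
contact_force: [0.7, 0.5, 0.3]
grip_width: 0.6
finger_force: 0.0
```

{"op": "arm_command", "data": {"gripper": [0,0,0,0,0], "dp": [[0,0,0],[0,0,0],[0,0,0],[0,0,0],[0,0,0]], "twist": [-1,-1,-1,-0.9,0]}}

```text
time: 2.6
tool_pos: [157.1, -500.8, 273.8]
tcp_rot: [3.141, -0.001, 1.952]
contact_force: [0.3, -1.2, 0.6]
grip_width: 0.5
finger_force: 0.0
```

{"op": "arm_command", "data": {"gripper": [0,0,0,0,0], "dp": [[0.52,0.91,0],[0.52,0.91,0],[0.52,0.91,0],[0.52,0.91,0],[0.52,0.91,0]], "twist": [0,0,0,0,0]}}

```text
time: 3.22
tool_pos: [238.8, -397.4, 274.0]
tcp_rot: [3.142, -0.0, 1.951]
contact_force: [0.4, 0.5, -0.4]
grip_width: 0.1
finger_force: 0.0
```

{"op": "arm_command", "data": {"gripper": [0,0,0,0,0], "dp": [[0.52,0.91,0],[0.52,0.91,0],[0.52,0.91,0],[0.52,0.91,0],[0.52,0.91,0]], "twist": [0,0,0,0,0]}}

```text
time: 3.85
tool_pos: [320.1, -294.7, 274.0]
tcp_rot: [-3.142, -0.0, 1.951]
contact_force: [-0.2, -0.2, 0.2]
grip_width: 0.5
finger_force: 0.0
```

{"op": "arm_command", "data": {"gripper": [0,0,0,0,0], "dp": [[0.52,0.91,0],[0.52,0.91,0],[0.52,0.91,0],[0.52,0.91,0],[0.52,0.91,0]], "twist": [0,0,0,0,0]}}

```text
time: 4.47
tool_pos: [401.3, -192.0, 274.0]
tcp_rot: [-3.141, -0.0, 1.951]
contact_force: [0.9, -0.8, -0.3]
grip_width: 0.2
finger_force: 0.0
```

{"op": "arm_command", "data": {"gripper": [0,0,0,0,0], "dp": [[0.52,0.91,0],[0.52,0.91,0],[0.52,0.91,0],[0.52,0.91,0],[0.52,0.8,0]], "twist": [0,0,0,0,0]}}

```text
time: 5.1
tool_pos: [480.1, -90.2, 273.9]
tcp_rot: [-3.141, -0.0, 1.951]
contact_force: [1.1, 0.5, 0.5]
grip_width: 0.6
finger_force: 0.0
```

```bash
python3 - <<'E'
from h import *
o=get_obs();print(o['tool_pos'],o['tcp_rot'],o['joint_positions'])
a=capture('scene')[125:345,220:340,::-1];w=capture('wrist')[:,:,::-1]
a=cv2.resize(a,None,fx=1.8,fy=1.8);c=np.zeros((400,640+a.shape[1],3),np.uint8)[:, :800]
c[:,:584]=w[:,28:612];c[:len(a),584:]=a[:400,:216];cv2.imwrite('pics/c2.png',c)
g=get_calibration('wrist');M=np.linalg.inv(g['mount']);Rt=R.from_euler('xyz',o['tcp_rot'])
X=Rt.inv().apply(np.array([484.3,-85.7,202.9])-o['tool_pos']);q=g['mtx']@(M[:3,:3]@X+M[:3,3]);print(q[:2]/q[2],'shown minus 28')
E
```

```text
[480.06691514 -90.21180913 273.87877211] [-3.14122273e+00 -2.27467721e-04  1.95132947e+00] [-3.42746618e-01  2.21959256e-01  1.47022111e+00 -7.48588714e-05
  1.44984014e+00 -7.23270758e-01]
[329.68671295 198.09169039] shown minus 28
```

View pics/c2.png

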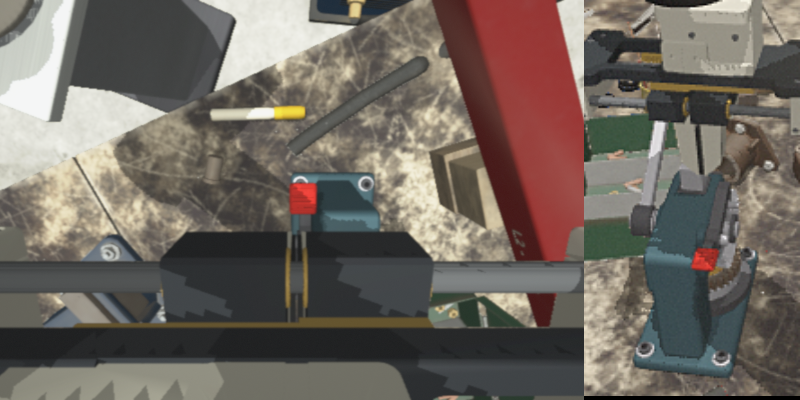

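In the wrist view the red tab is at (303,198), within 1.5 px of the predicted point, so its position is good. The fingertip stands about 5 mm to the outside of its middle. I'm descending now.

{"op": "arm_command", "data": {"gripper": [0,0,0,0,0], "dp": [[0.16,0.04,0.8],[0,0,0.8],[0,0,0.6],[0,0,0.3],[0,0,0.2]], "twist": [0,0,0,0,0]}}

```text
time: 5.82
tool_pos: [479.0, -87.3, 206.5]
tcp_rot: [-3.142, 0.0, 1.952]
contact_force: [0.9, 0.0, -1.1]
grip_width: 0.4
finger_force: 0.0
```

{"op": "arm_command", "data": {"gripper": [0,0,0,0,0], "dp": [[0,0,0.15],[0,0,0.15],[0,0,0.15],[0,0,0.1],[0,0,0]], "twist": [0,0,0,0,0]}}

```text
time: 6.45
tool_pos: [479.0, -86.9, 192.7]
tcp_rot: [-3.141, -0.0, 1.953]
contact_force: [-0.1, -0.5, 0.5]
grip_width: 0.3
finger_force: 0.0
```

{"op": "arm_command", "data": {"gripper": [0,0,0,0,0], "dp": [[0,0,0.06],[0,0,0.06],[0,0,0.06],[0,0,0.06],[0,0,0.06]], "twist": [0,0,0,0,0]}}

```text
time: 7.08
tool_pos: [479.1, -87.0, 185.2]
tcp_rot: [-3.142, 0.0, 1.953]
contact_force: [-0.1, -0.1, 0.7]
grip_width: 0.7
finger_force: 0.0
```

```bash
python3 - <<'E'
from h import *
o=get_obs();print(o['tool_pos'],o['contact_force'])
a=capture('scene')[200:300,240:340,::-1];w=capture('wrist')[100:300,225:425,::-1]
cv2.imwrite('pics/c3.png',np.hstack([cv2.resize(a,(400,400),interpolation=2),cv2.resize(w,(400,400))]))
E
```

```text
[479.08377966 -86.95611119 185.23782777] [-0.12789942 -0.10787217  0.70903601]
```

View pics/c3.png

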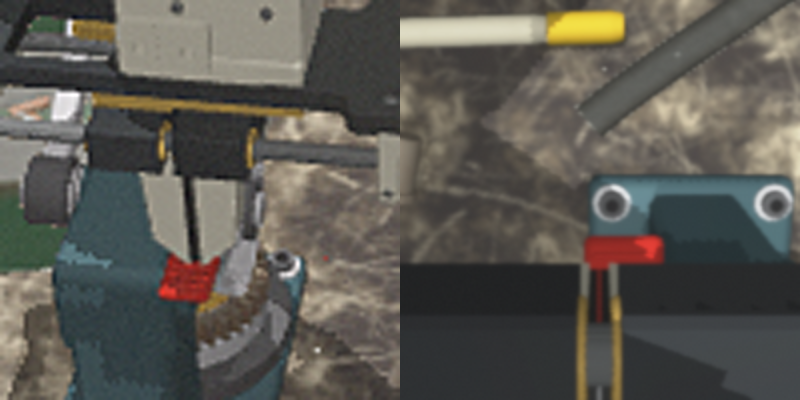

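```bash
python3 - <<'E'
from h import *
o=get_obs();t=o['tool_pos'];xh=np.array([-.3748,.9271,0]);yh=np.array([-.9271,-.3748,0])
for n in('tip',):
  for dx in(-9.5,9.5):
    for dy in(-19,19): print('tip corner',dx,dy,P('scene',t+dx*xh+dy*yh))
tab=np.array([484.3,-85.7,202.9])
for lab,th in(('up',0),('down.4',.4)):
  c,s=np.cos(th),np.sin(th);piv=tab-43*xh-[0,0,18]
  print(lab,[P('scene',piv+((43+a)*c+18*s)*xh+[0,0,18*c-(43+a)*s]+b*yh)[0].round(1).tolist() for a in(-13,13) for b in(-11,11)])
for n in('scene0.png',):
  im=cv2.imread('pics/'+n)
def bb(im):
  im=im.astype(int);m=(im[...,2]>130)&(im[...,1]<70)&(im[...,0]<70);m[:255]=0;m[285:]=0;m[:,:270]=0;m[:,305:]=0
  y,x=np.nonzero(m);return x.min(),x.max(),y.min(),y.max(),len(x)
print(bb(im),bb(capture('scene')[:,:,::-1]))
g=get_calibration('wrist');M=np.linalg.inv(g['mount']);Rt=R.from_euler('xyz',o['tcp_rot'])
for lab,th in(('up',0),('down.4',.4)):
  c,s=np.cos(th),np.sin(th);piv=tab-43*xh-[0,0,18];r=[]
  for b in(-11,11):
    X=piv+(56*c+18*s)*xh+[0,0,18*c-56*s]+b*yh
    q=g['mtx']@(M[:3,:3]@Rt.inv().apply(X-t)+M[:3,3]);r+=[((q[:2]/q[2]-[225,100])*2).round(0).tolist()]
  print('wrist crop rear edge',lab,r)
E
```

```text
tip corner -9.5 -19 [[281.44363811 270.24579145]]
tip corner -9.5 19 [[302.92486912 272.28599258]]
tip corner 9.5 -19 [[278.84390322 278.2425601 ]]
tip corner 9.5 19 [[300.79573999 280.38897014]]
up [[282.7, 261.2], [295.2, 262.4], [279.1, 272.1], [292.0, 273.3]]
down.4 [[282.7, 268.6], [295.1, 269.8], [279.9, 282.9], [292.6, 284.2]]
(np.int64(280), np.int64(294), np.int64(263), np.int64(274), 142) (np.int64(280), np.int64(292), np.int64(264), np.int64(274), 86)
wrist crop rear edge up [[255.0, 241.0], [173.0, 241.0]]
wrist crop rear edge down.4 [[249.0, 209.0], [176.0, 209.0]]
```

```bash
python3 - <<'E'
from h import *
a=capture('scene')[240:290,262:312,::-1];w=capture('wrist')[195:265,290:360,::-1]
b=cv2.imread('pics/scene0.png')[240:290,262:312]
cv2.imwrite('pics/c4.png',np.hstack([cv2.resize(i,(266,266),interpolation=0) for i in(b,a,w)]))
E
```

```text
(no output)
```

View pics/c4.png

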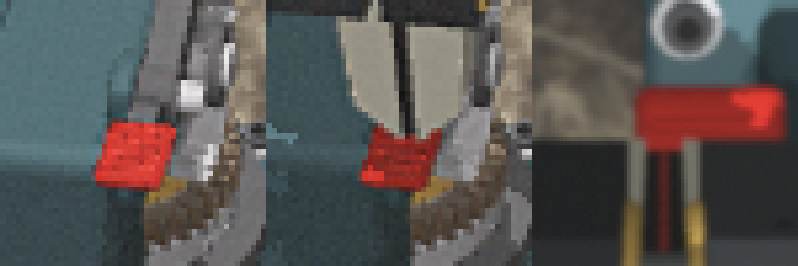

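```bash
python3 - <<'E'
from h import *
for z in(274,292):print(z,P('scene',[480,-90,z]))
for z in(185,203):print(z,P('scene',[479,-87,z]))
im=cv2.imread('pics/c2.png')[80:220,640:760];cv2.imwrite('pics/c5.png',cv2.resize(im,(600,700)[:1]+(600,),interpolation=0))
print(get_obs()['contact_force'],get_obs()['moment'])
E
```

```text
274 [[287.81866611 234.23966165]]
292 [[286.9953758  225.40514654]]
185 [[291.01565782 275.2709092 ]]
203 [[290.30258801 267.72399183]]
[-0.46586175  0.79336743  0.98639591] [ 0.04619564 -0.11578352  0.00213492]
```

View pics/c5.png

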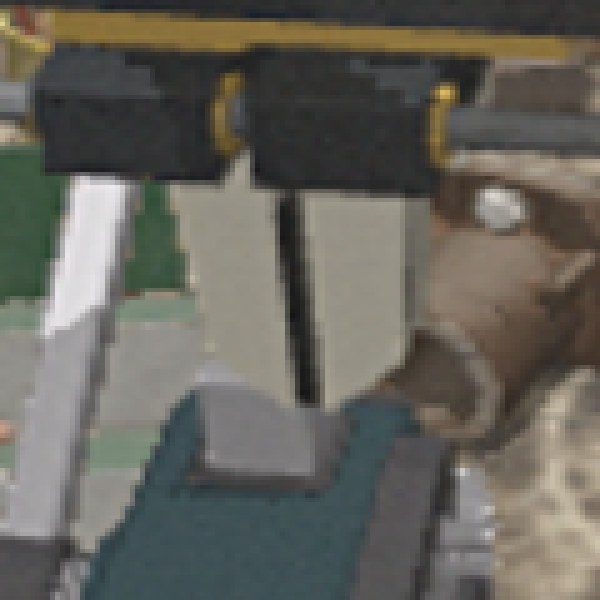

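The tip in the picture sits about 20 mm higher than the reported TCP (also so before the descent), and there's no force yet, so the fingertips are only just at the tab. I'll carry on down in small steps and watch the force.

{"op": "arm_command", "data": {"gripper": [0,0,0,0,0], "dp": [[0,0,0.05],[0,0,0.05],[0,0,0.05],[0,0,0.05],[0,0,0.05]], "twist": [0,0,0,0,0]}}

```text
time: 7.95
tool_pos: [479.1, -86.9, 179.0]
tcp_rot: [-3.142, 0.0, 1.953]
contact_force: [-0.0, -1.4, 0.5]
grip_width: 0.7
finger_force: 0.0
```

{"op": "arm_command", "data": {"gripper": [0,0,0,0,0], "dp": [[0,0,0.05],[0,0,0.05],[0,0,0.05],[0,0,0.05],[0,0,0.05]], "twist": [0,0,0,0,0]}}

```text
time: 8.57
tool_pos: [479.1, -86.9, 172.8]
tcp_rot: [-3.142, 0.0, 1.953]
contact_force: [-0.8, 0.7, 0.0]
grip_width: 0.7
finger_force: 0.0
```

```bash
python3 - <<'E'
from h import *
o=get_obs();print(o['tool_pos'],o['contact_force'])
a=capture('scene')[235:295,257:317,::-1];w=capture('wrist')[170:290,265:385,::-1]
cv2.imwrite('pics/c6.png',np.hstack([cv2.resize(i,(400,400),interpolation=0) for i in(a,w)]))
E
```

```text
[479.09428909 -86.93946369 172.75789661] [-0.76019692  0.68318565  0.04812396]
```

View pics/c6.png

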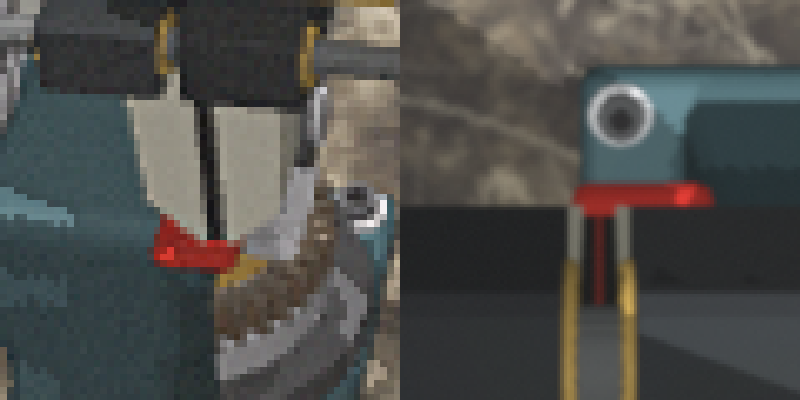

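```bash
python3 - <<'E'
from h import *
o=get_obs();t=o['tool_pos'];xh=np.array([-.3748,.9271,0]);yh=np.array([-.9271,-.3748,0])
tab=np.array([484.3,-85.7,202.9]);g=get_calibration('wrist');M=np.linalg.inv(g['mount']);Rt=R.from_euler('xyz',o['tcp_rot'])
def rear(th,a=13,b=0):
  c,s=np.cos(th),np.sin(th);piv=tab-43*xh-[0,0,18]
  return piv+((43+a)*c+18*s)*xh+[0,0,18*c-(43+a)*s]+b*yh
def W(X):
  q=g['mtx']@(M[:3,:3]@Rt.inv().apply(X-t)+M[:3,3]);return q[:2]/q[2]
for th in(0,.1,.2,.3,.4,.5):print(th,rear(th)[2].round(1),W(rear(th)).round(1),P('scene',rear(th)).round(1))
im=capture('scene').astype(int);m=(im[...,0]>120)&(im[...,1]<70)&(im[...,2]<70);m[:255]=0;m[290:]=0;m[:,:270]=0;m[:,305:]=0
y,x=np.nonzero(m);print('scene',x.min(),x.max(),y.min(),y.max())
im=capture('wrist').astype(int);m=(im[...,0]>120)&(im[...,1]<70)&(im[...,2]<70);m[:205]=0;m[232:]=0;m[:,:300]=0;m[:,360:]=0
y,x=np.nonzero(m);print('wrist',x.min(),x.max(),y.min(),y.max())
E
```

```text
0 202.9 [332.5 227.9] [[285.6 272.7]]
0.1 197.2 [332.2 221.5] [[285.6 275.8]]
0.2 191.4 [332.  216.5] [[285.7 278.6]]
0.3 185.5 [331.7 212.8] [[286.  281.2]]
0.4 179.7 [331.5 210.2] [[286.2 283.5]]
0.5 173.8 [331.3 208.8] [[286.6 285.6]]
scene 280 291 268 274
wrist 317 357 225 231
```

Both pictures agree: the tab is still up, the tip is just above its face (z≈203), and the visible tip is about 31 mm above the reported TCP. I'll keep that offset in mind and continue down.

{"op": "arm_command", "data": {"gripper": [0,0,0,0,0], "dp": [[0,0,0.06],[0,0,0.06],[0,0,0.06],[0,0,0.06],[0,0,0.06]], "twist": [0,0,0,0,0]}}

```text
time: 9.4
tool_pos: [479.0, -86.4, 165.5]
tcp_rot: [3.141, -0.001, 1.953]
contact_force: [-2.4, 3.7, 4.9]
grip_width: 0.1
finger_force: 2.9
```

```bash
cat > m.py <<'E'
from h import *
o=get_obs();t=o['tool_pos'];print(t,o['contact_force'],o['time'])
xh=np.array([-.3748,.9271,0]);yh=np.array([-.9271,-.3748,0])
tab=np.array([484.3,-85.7,202.9]);g=get_calibration('wrist');M=np.linalg.inv(g['mount']);Rt=R.from_euler('xyz',o['tcp_rot'])
def rear(th,a=13,b=0):
  c,s=np.cos(th),np.sin(th);piv=tab-43*xh-[0,0,18]
  return piv+((43+a)*c+18*s)*xh+[0,0,18*c-(43+a)*s]+b*yh
def W(X):
  q=g['mtx']@(M[:3,:3]@Rt.inv().apply(X-t)+M[:3,3]);return q[:2]/q[2]
for th in(0,.1,.2,.3,.5):print(th,W(rear(th)).round(1),P('scene',rear(th)).round(1))
for n,(r0,r1,c0,c1) in(('scene',(255,295,270,305)),('wrist',(195,240,300,360))):
  im=capture(n);cv2.imwrite(f'pics/{n}_{o["time"]:.2f}.png',im[:,:,::-1]);im=im.astype(int)
  m=(im[...,0]>110)&(im[...,1]<70)&(im[...,2]<70);k=np.zeros_like(m);k[r0:r1,c0:c1]=1
  y,x=np.nonzero(m&k);print(n,*( (x.min(),x.max(),y.min(),y.max()) if len(x) else ('none',)))
E
python3 m.py
```

```text
[478.96617613 -86.42191328 165.5125338 ] [-2.39413613  3.7009599   4.91885928] 9.4
0 [332.6 233.6] [[285.6 272.7]]
0.1 [332.4 226.9] [[285.6 275.8]]
0.2 [332.1 221.5] [[285.7 278.6]]
0.3 [331.8 217.4] [[286.  281.2]]
0.5 [331.4 213.1] [[286.6 285.6]]
scene 280 292 270 277
wrist 316 357 225 234
```

Contact at about 5 N, with the tab turning by about 0.1. I'll keep pressing and drift slightly rearward to follow the tab's arc.

{"op": "arm_command", "data": {"gripper": [0,0,0,0,0], "dp": [[0.03,0,0.06],[0.03,0,0.06],[0.03,0,0.06],[0.02,0,0.06],[0.02,0,0.06]], "twist": [0,0,0,0,0]}}

```text
time: 10.12
tool_pos: [478.1, -84.2, 157.8]
tcp_rot: [3.141, 0.001, 1.953]
contact_force: [-0.1, 0.5, 3.2]
grip_width: -0.1
finger_force: 1.7
```

```bash
python3 m.py
```

```text
[478.11658066 -84.24914892 157.77385556] [-0.0851266   0.49421792  3.22112629] 10.125
0 [333.  244.2] [[285.6 272.7]]
0.1 [332.7 236.8] [[285.6 275.8]]
0.2 [332.4 230.9] [[285.7 278.6]]
0.3 [332.1 226.4] [[286.  281.2]]
0.5 [331.6 221.3] [[286.6 285.6]]
scene 280 292 275 282
wrist 317 356 226 234
```

{"op": "arm_command", "data": {"gripper": [0,0,0,0,0], "dp": [[0.02,0,0.06],[0.02,0,0.06],[0.01,0,0.06],[0,0,0.06],[0,0,0.04]], "twist": [0,0,0,0,0]}}

```text
time: 10.85
tool_pos: [477.5, -82.8, 150.8]
tcp_rot: [3.142, 0.0, 1.953]
contact_force: [1.0, 0.6, 4.0]
grip_width: 1.0
finger_force: 1.1
```

```bash
python3 m.py
```

```text
[477.46373349 -82.77362373 150.75426492] [0.9795556  0.55178308 4.04702078] 10.85
0 [333.5 253.5] [[285.6 272.7]]
0.1 [333.2 245.4] [[285.6 275.8]]
0.2 [332.8 239. ] [[285.7 278.6]]
0.3 [332.5 234. ] [[286.  281.2]]
0.5 [332.  228.3] [[286.6 285.6]]
scene 281 293 279 286
wrist 319 353 229 234
```

{"op": "arm_command", "data": {"gripper": [0,0,0,0,0], "dp": [[0,0,0.04],[0,0,0.04],[0,0,0.02],[0,0,0],[0,0,0]], "twist": [0,0,0,0,0]}}

```text
time: 11.58
tool_pos: [477.7, -82.9, 149.7]
tcp_rot: [3.14, 0.001, 1.953]
contact_force: [-3.0, 0.7, 12.1]
grip_width: 0.2
finger_force: 5.9
```

The tab is at its stop: 12 N, and the images show about 0.5. Now I'll lift clear and go over to the grip.

{"op": "arm_command", "data": {"gripper": [0,0,0,0,0], "dp": [[0,0,-0.93],[0,0,-0.93],[0,0,-0.93],[0,0,-0.93],[0,0,-0.93]], "twist": [0,0,0,0,0]}}

```text
time: 12.2
tool_pos: [476.9, -82.5, 264.8]
tcp_rot: [-3.14, -0.001, 1.953]
contact_force: [1.4, 0.4, 0.7]
grip_width: 0.3
finger_force: 0.0
```

{"op": "arm_command", "data": {"gripper": [0,0,0,0,0], "dp": [[-0.96,0.41,-0.1],[-0.96,0.41,0],[-0.96,0.41,0],[-0.96,0.41,0],[-0.96,0.41,0]], "twist": [0,0,0,0,0]}}

```text
time: 12.82
tool_pos: [569.9, -175.3, 266.3]
tcp_rot: [-3.14, -0.001, 1.953]
contact_force: [-0.5, -0.8, -0.2]
grip_width: 0.5
finger_force: 0.0
```

{"op": "arm_command", "data": {"gripper": [0,0,0,0,0], "dp": [[-0.96,0.41,0],[-0.96,0.41,0],[-0.96,0.41,0],[-0.96,0.41,0],[-0.96,0.41,0]], "twist": [0,0,0,0,0]}}

```text
time: 13.45
tool_pos: [662.3, -267.5, 266.1]
tcp_rot: [-3.14, -0.002, 1.953]
contact_force: [0.1, -0.1, 1.0]
grip_width: 0.4
finger_force: 0.0
```

```bash
python3 - <<'E'
from h import *
o=get_obs();print(o['tool_pos'],o['contact_force'],o['joint_positions'])
a=capture('scene')[110:290,210:370,::-1];w=capture('wrist')[:,120:520,::-1]
c=np.hstack([cv2.resize(a,(400,450),interpolation=2),cv2.resize(w,(400,400))[:450] if 0 else cv2.copyMakeBorder(w,0,50,0,0,0)])
cv2.imwrite('pics/c7.png',c);t=o['tool_pos'];print([P('scene',t+[0,0,h])[0].round(1).tolist() for h in(0,30)])
print(P('scene',[[655.6,-249.8,228],[688.5,-333.8,290],[662.5,-267.5,256]]).round(1).tolist())
E
```

```text
[ 662.25956787 -267.49770876  266.10452124] [ 0.05107254 -0.07794146  1.03800219] [-4.91088227e-01  7.06250519e-01  7.19728255e-01  7.87543254e-05
  1.71764293e+00 -8.73482899e-01]
[[264.8, 162.2], [263.3, 149.5]]
[[264.1, 182.2], [272.5, 136.8], [265.2, 166.3]]
```

View pics/c7.png

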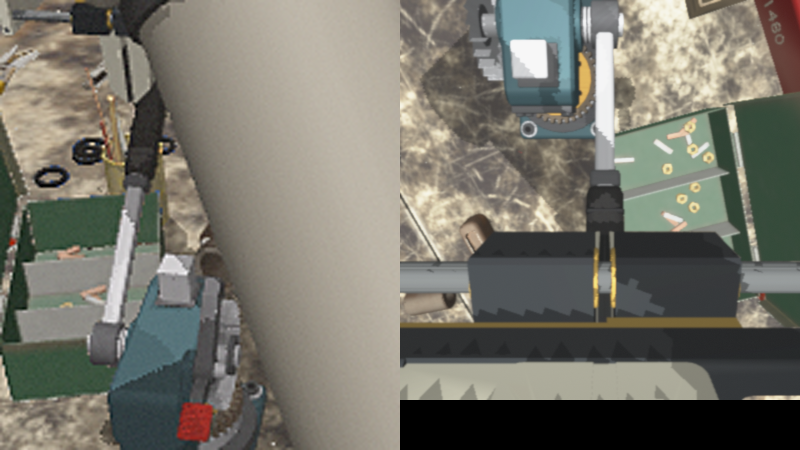

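The wrist view shows the grip in line with the fingers (column 605), and the scene view shows the tab staying down. Pressing down along the lever's arc.

{"op": "arm_command", "data": {"gripper": [0,0,0,0,0], "dp": [[0,0,0.4],[0,0,0.4],[0,0,0.3],[0,0,0.2],[0,0,0.16]], "twist": [0,0,0,0,0]}}

```text
time: 14.18
tool_pos: [662.0, -267.0, 230.6]
tcp_rot: [3.141, 0.0, 1.953]
contact_force: [-0.2, 0.3, 0.1]
grip_width: 0.4
finger_force: 0.0
```

{"op": "arm_command", "data": {"gripper": [0,0,0,0,0], "dp": [[-0.08,0,0.15],[-0.08,0,0.15],[-0.08,0,0.15],[-0.08,0,0.15],[-0.08,0,0.15]], "twist": [0,0,0,0,0]}}

```text
time: 14.8
tool_pos: [666.0, -276.8, 211.9]
tcp_rot: [3.141, 0.001, 1.953]
contact_force: [0.4, -0.4, 2.4]
grip_width: 0.4
finger_force: 1.0
```

{"op": "arm_command", "data": {"gripper": [0,0,0,0,0], "dp": [[-0.08,0,0.16],[-0.08,0,0.16],[-0.07,0,0.16],[-0.07,0,0.16],[-0.06,0,0.16]], "twist": [0,0,0,0,0]}}

```text
time: 15.42
tool_pos: [669.2, -285.0, 191.7]
tcp_rot: [3.142, 0.0, 1.953]
contact_force: [0.8, -1.3, 3.8]
grip_width: 0.5
finger_force: 1.3
```

{"op": "arm_command", "data": {"gripper": [0,0,0,0,0], "dp": [[-0.09,0,0.22],[-0.09,0,0.22],[-0.08,0,0.22],[-0.07,0,0.22],[-0.06,0,0.22]], "twist": [0,0,0,0,0]}}

```text
time: 16.05
tool_pos: [673.0, -294.1, 165.1]
tcp_rot: [3.141, 0.001, 1.953]
contact_force: [-0.6, -0.9, 9.4]
grip_width: 0.4
finger_force: 4.0
```

{"op": "arm_command", "data": {"gripper": [0,0,0,0,0], "dp": [[-0.05,0,0.22],[-0.05,0,0.22],[-0.04,0,0.22],[-0.04,0,0.22],[-0.03,0,0.22]], "twist": [0,0,0,0,0]}}

```text
time: 16.68
tool_pos: [675.1, -299.3, 138.1]
tcp_rot: [3.14, 0.002, 1.953]
contact_force: [0.3, -1.0, 9.7]
grip_width: 0.6
finger_force: 4.4
```

{"op": "arm_command", "data": {"gripper": [0,0,0,0,0], "dp": [[-0.01,0,0.22],[0,0,0.22],[0,0,0.22],[0,0,0.22],[0,0,0.22]], "twist": [0,0,0,0,0]}}

```text
time: 17.3
tool_pos: [675.7, -300.7, 111.4]
tcp_rot: [3.14, 0.005, 1.952]
contact_force: [1.0, -4.3, 10.6]
grip_width: 0.5
finger_force: 5.3
```

{"op": "arm_command", "data": {"gripper": [0,0,0,0,0], "dp": [[0.01,0,0.12],[0.01,0,0.12],[0.01,0,0.12],[0.01,0,0.1],[0.01,0,0.06]], "twist": [0,0,0,0,0]}}

```text
time: 17.92
tool_pos: [675.4, -299.8, 98.5]
tcp_rot: [3.139, 0.005, 1.953]
contact_force: [0.9, -4.9, 10.0]
grip_width: 0.3
finger_force: 5.4
```

{"op": "arm_command", "data": {"gripper": [0,0,0,0,0], "dp": [[0.01,0,0.06],[0.01,0,0.06],[0.01,0,0.06],[0,0,0.06],[0,0,0]], "twist": [0,0,0,0,0]}}

```text
time: 18.55
tool_pos: [675.1, -299.1, 92.4]
tcp_rot: [3.139, 0.005, 1.952]
contact_force: [0.9, -5.0, 9.6]
grip_width: 0.6
finger_force: 5.0
```

{"op": "arm_command", "data": {"gripper": [0,0,0,0,0], "dp": [[0.01,0,0.05],[0.01,0,0.05],[0.01,0,0.05],[0,0,0.05],[0,0,0]], "twist": [0,0,0,0,0]}}

```text
time: 19.18
tool_pos: [674.9, -298.5, 87.9]
tcp_rot: [3.139, 0.005, 1.952]
contact_force: [0.2, -5.1, 11.7]
grip_width: 0.5
finger_force: 6.0
```

{"op": "arm_command", "data": {"gripper": [0,0,0,0,0], "dp": [[0,0,0.05],[0,0,0.05],[0,0,0.05],[0,0,0],[0,0,0]], "twist": [0,0,0,0,0]}}

```text
time: 19.8
tool_pos: [674.8, -298.2, 85.2]
tcp_rot: [3.139, 0.005, 1.953]
contact_force: [-2.3, -2.6, 15.9]
grip_width: 0.5
finger_force: 8.1
```

{"op": "arm_command", "data": {"gripper": [0,0,0,0,0], "dp": [[0,0,0.05],[0,0,0.05],[0,0,0.05],[0,0,0],[0,0,0]], "twist": [0,0,0,0,0]}}

```text
time: 20.42
tool_pos: [674.7, -297.8, 82.6]
tcp_rot: [3.139, 0.005, 1.953]
contact_force: [-5.5, -0.4, 21.5]
grip_width: 0.5
finger_force: 10.2
```

The force is climbing like a stop, but with a sideways part, so I'll use the last picture to check all three views together.

```bash
python3 - <<'E'
from h import *
o=get_obs();print(o['tool_pos'],o['contact_force'],o['moment'])
s=capture('scene')[90:310,200:360,::-1];w=capture('wrist')[:,100:540,::-1];t=capture('top')[90:260,200:400,::-1]
c=np.zeros((600,800,3),np.uint8)
c[:495,:360]=cv2.resize(s,(360,495),interpolation=2);c[:300,360:690]=cv2.resize(w,(330,300),interpolation=3);c[300:,360:713]=cv2.resize(t,(353,300),interpolation=2)
cv2.imwrite('pics/c8.png',c);cv2.imwrite('pics/wfull.png',capture('wrist')[:,:,::-1])
E
```

```text
[ 674.73330832 -297.84624107   82.58377626] [-5.45467502 -0.40544131 21.53431033] [-0.0018016   0.74170254 -0.02423934]
```

View pics/c8.png

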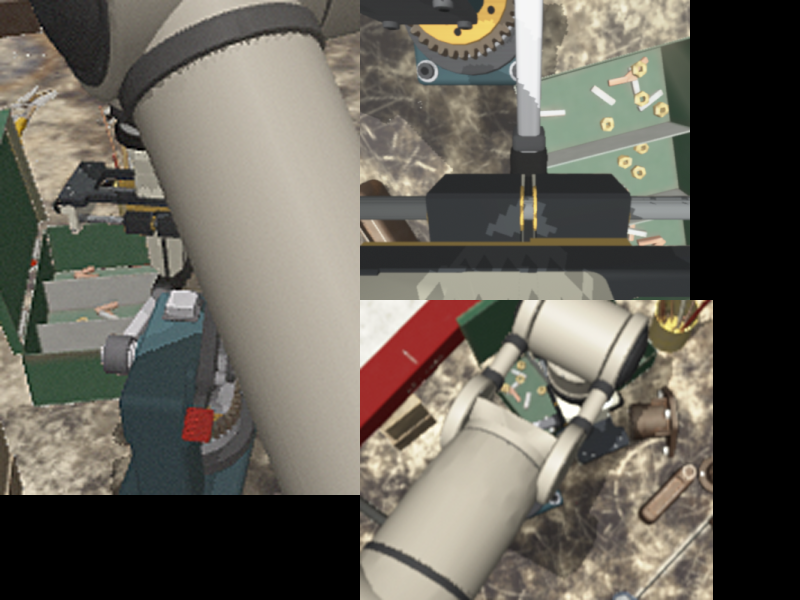

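```bash
python3 - <<'E'
from h import *
o=get_obs();g=get_calibration('wrist');M=np.linalg.inv(g['mount'])
u=np.array([.373,-.928,0]);piv=np.array([611.3,-138.6,148])
def W(X,t,rot):
  q=g['mtx']@(M[:3,:3]@R.from_euler('xyz',rot).inv().apply(X-t)+M[:3,3]);return (q[:2]/q[2]).round(1)
def L(d,h,q):
  e=.6-q;return piv+(d*np.cos(e)-h*np.sin(e))*u+[0,0,d*np.sin(e)+h*np.cos(e)]
print('start',[W(L(145,11,q),np.array([662.26,-267.5,266.1]),[-3.14,-.002,1.953]) for q in(0,.05,.1)])
for q in(.7,.75,.8,.82,.85,.9):print(q,[W(L(d,h,q),o['tool_pos'],o['tcp_rot']) for d,h in((145,11),(145,0))])
# flange: fit yellow-disc edge; project seated flange circle at several heights
c=piv+[0,0,-148]; 
im=cv2.imread('pics/wfull.png');hsv=cv2.cvtColor(im,cv2.COLOR_BGR2HSV)
m=cv2.inRange(hsv,(15,110,90),(35,255,255));m[130:]=0;m[:,:150]=0;m[:,340:]=0
y,x=np.nonzero(m);print('brass',x.min(),x.max(),y.min(),y.max(),len(x))
for r in range(0,70,10):
  k=x[y==r];print(r,(k.min(),k.max()) if len(k) else None)
E
```

```text
start [array([323.7, 180.9]), array([323.7, 185.7]), array([323.7, 189.7])]
0.7 [array([323.2, 221.7]), array([323.2, 211.4])]
0.75 [array([323.2, 215.6]), array([323.2, 205. ])]
0.8 [array([323.2, 209.2]), array([323.1, 198.4])]
0.82 [array([323.2, 206.6]), array([323.1, 195.7])]
0.85 [array([323.1, 202.6]), array([323.1, 191.7])]
0.9 [array([323.1, 195.9]), array([323.1, 184.8])]
brass 179 295 0 59 2850
0 (np.int64(265), np.int64(295))
10 (np.int64(262), np.int64(293))
20 (np.int64(256), np.int64(289))
30 (np.int64(256), np.int64(284))
40 (np.int64(185), np.int64(276))
50 (np.int64(199), np.int64(264))
60 None
```

{"op": "arm_command", "data": {"gripper": [0,0,0,0,0], "dp": [[0,-0.05,0.06],[0,0,0.06],[0,0,0.03],[0,0,0],[0,0,0]], "twist": [0,0,0,0,0]}}

```text
time: 21.25
tool_pos: [674.6, -297.6, 80.3]
tcp_rot: [3.136, 0.006, 1.953]
contact_force: [-4.8, 1.8, 26.8]
grip_width: 0.5
finger_force: 12.2
```

```bash
python3 - <<'E'
from h import *
from scipy.optimize import least_squares
o=get_obs();t=o['tool_pos'];print(t,o['contact_force'],o['time'])
g=get_calibration('wrist');M=g['mount'];Rt=R.from_euler('xyz',o['tcp_rot'])
im=capture('wrist')[:,:,::-1].copy();cv2.imwrite('pics/wf2.png',im)
hsv=cv2.cvtColor(im,cv2.COLOR_BGR2HSV)
m=cv2.inRange(hsv,(15,110,90),(35,255,255));m[130:]=0;m[:,:150]=0;m[:,340:]=0
pts=[]
for r in range(4,44,3):
  k=np.nonzero(m[r])[0];
  if len(k):pts.append((k.max()+.5,r))
for c in range(215,262,4):
  k=np.nonzero(m[:,c])[0]
  if len(k):pts.append((c,k.max()+.5))
pts=np.array(pts);
d=np.c_[pts,np.ones(len(pts))]@np.linalg.inv(g['mtx']).T
D=Rt.apply(d@M[:3,:3].T);C=Rt.apply(M[:3,3])+t
def f(p,z):
  X=C+D*((z-C[2])/D[:,2])[:,None];return np.hypot(X[:,0]-p[0],X[:,1]-p[1])-p[2]
for z in(66,72,78,82,86):
  s=least_squares(lambda p:f(p,z),[577,-190,37.5],loss='soft_l1');print(z,s.x.round(1),np.abs(s.fun).mean().round(2))
E
```

```text
[ 674.60894025 -297.55928888   80.27908256] [-4.77731518  1.84303871 26.75629386] 21.25
66 [ 576.2 -191.2   38. ] 0.13
72 [ 578.3 -192.5   36.8] 0.13
78 [ 580.5 -193.8   35.7] 0.13
82 [ 581.9 -194.6   35. ] 0.12
86 [ 583.3 -195.4   34.3] 0.12
```

The push force went from a steady 10 N to a rising stop at 27 N. The flange circle fits its 75 mm diameter at a height of about 69–72 mm (nominal 72), and the lever reads about 0.85 rad. I'll hold briefly, then hand in.

{"op": "arm_command", "data": {"gripper": [0,0,0,0,0], "dp": [[0,0,0],[0,0,0],[0,0,0],[0,0,0],[0,0,0]], "twist": [0,0,0,0,0]}}

```text
time: 21.92
tool_pos: [674.6, -297.5, 80.3]
tcp_rot: [3.136, 0.006, 1.953]
contact_force: [-3.7, 1.6, 26.2]
grip_width: 0.7
finger_force: 12.2
```

```bash
python3 -c "
from plant import *
o=get_obs();print(o['tool_pos'],o['contact_force']);print(close_job())"
```

```text
[ 674.62189761 -297.53713342   80.2866282 ] [-3.69275232  1.57439574 26.20051932]
the job is handed in; nothing more can be done
None
```

I pressed the pawl tab to its stop, then pushed the lever down to a firm stop, where the arm holds it at about 26 N; the camera fit puts the hub flange on the ring gear to within about 3 mm, and the job was handed in at about 22 s with no verdict shown.

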